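Load a turned housing into the ramp length gauge

TASK

A turned housing lies on its side at the foot of the gauging ramp. With closed fingertips roll it up the slope, over the brass spring dog, until it rests against the end stop, never letting it go on the slope so that it rolls back. Then push in the red knob of the side locator until the housing is seated against the steel datum block and works the dial. Only push: grip or lift nothing, and leave the other things on the plate where they stand.

Things in the scene. Friction and masses are not known exactly. Their poses are not given: they have to be found in the camera images.
- ramp: Gauging ramp, fixed on the plate: grey base, low steel guides (12 mm high) forming a 39 mm wide lane, black end stop at the top. Origin: underside of the base, on the lane's centre line. y runs up the lane (roughly to the robot's left), x across it, away from the robot, z up. Level lead-in 10 mm above the plate from y = -165 mm (open end) to -85 mm, then 7 degrees uphill. Nothing on it is higher than 85 mm.
- slope_foot (a point): Where the slope begins, on the lane's centre line and on its surface. The surface rises from here at 7 degrees along the ramp's y; before it the lead-in is level. Axes as the ramp's.
- dog_tip (a point): Tip of the brass spring dog in the middle of the lane, 7 mm above the slope. A light spring (under 1 N) holds it up: the housing rolls over it, then it springs up and keeps the housing at the stop. The guides end 5 mm before it.
- home (a point): Where the housing's centre lies when it rests against the end stop, centred in the lane: 23 mm above the slope (2 mm of play down the slope, on to the dog). Seated on the datum block it lies 7.5 mm from here along the ramp's +x. End stop 36 mm above the slope; datum block and dial gauge stand on the far (+x) side.
- part_center (a point): Centre of the housing to be gauged: bright turned aluminium cylinder, 46 mm in diameter, 36 mm long, about 50 g, lying with its axle across the lane; it starts at rest on the lead-in, centre 23 mm above it. It rolls freely and rolls back down the slope if let go.
- knob_face (a point): Centre of the near face of the locator's red knob (28 mm in diameter, facing the robot, along the ramp's -x), 51 mm above the plate. Nothing stands in front of it. Push it along the ramp's +x.
- locator (a joint): Side locator, travel in m along the ramp's +x: starts at 0 to 0.005, end of travel 0.022. Slides with about 3 N of friction and stays where it is left. Its 41 mm white pad meets the end face of a centred housing at about 0.012 and has seated it on the datum block at about 0.0195.
- dial_spindle (a joint): Contact of the dial gauge, in m: 0 when free (standing 2.5 mm out of the datum block's face), about 0.0025 when a housing is seated on the block. Light spring, under 1 N.
- dog (a joint): Spring dog, rad: 0 when up, about 0.25 when a housing presses it flush with the deck.
- standing_part: Bystander: turned aluminium housing standing upright, 46 mm in diameter, 38 mm high, origin at its underside.
- standing_sleeve: Bystander: flanged aluminium sleeve standing upright, 46 mm in diameter, 34 mm high, origin at its underside.
- near_v_block: Bystander: steel V-block 33 x 40 x 34 mm, origin at its underside.
- far_v_block: Bystander: second steel V-block 33 x 40 x 34 mm, origin at its underside.
- hex_wrench: Bystander: black hex key, 33 x 82 x 5 mm, lying flat.
Things that resemble listed ones, but are neither listed nor needed, are in the scene too. What is shaped like the part that bears part_center but green or purple is not meant.

How it is judged:
By the outcome, as a careful person would: the job done as asked, in the order asked, and still so for the second after the job is handed in, with the robot touching nothing.
It also fails if it takes over 54 s, if anything falls off the work surface, if the arm or the gripper's body presses on something with over 40 N, if the wrist force passes 120 N, or if a joint passes its speed limit or range.

ROBOT

A 6-joint arm with a two-finger parallel gripper is mounted at the origin on a cart in front of the work surface, level with it; the furniture and walls round the work are solid. World frame = base frame: x ahead of the robot, y to its left, z up, the work surface at z = 0. Lengths are in m, angles in rad, forces in N, time in s.
With the tool pointing down it reaches from about 0.325 to 0.85 m from the base axis. Payload 4.4 kg.
Tool frame: the origin (TCP) lies on the centre line of the jaws, within the pads' length; the fingertips stand 8 mm ahead of it and the grasp point (between the pads) lies 11 mm behind it; z points along the fingers, y is the direction in which the jaws open and shut (so a half turn about z gives the same grasp; the last joint's range is limited). The gripper opens to 94 mm and grips with 3 to 60 N. Pads are 16 mm wide; open, the fingers measure 119 mm over their backs; the gripper's body (75 mm by 177 mm) begins 78 mm behind the grasp point.
Start: joints at [-1.258, 0.207, 1.542, -0, 1.393, -0.15], TCP at [0.257, -0.514, 0.213] pointing down, gripper open.
Joint ranges: [-2.73, 2.73], [-0.86, 2.22], [0.23, 2.46], [-1.11, 4.25], [0.08, 2.63], [-2.82, 2.82]. Speed limits (rad/s): [2.79, 2.79, 3.14, 3.14, 3.14, 3.14].

INTERFACE

Orientations are given as a 3x3 rotation matrix whose columns are the frame's x, y, z axes.
In Python, from station import move_pose, move_l, move_joints, grip, sleep, solve_ik, snapshot, Unreachable, sign_off, current_clock, current_q, current_qvel, current_effort, current_position, current_tcp_rot, current_contact_force, current_moment, current_opening gives the robot as it stands. The module is installed in compiled form; this text tells all that it offers. Calls block until the motion is done:
- move_pose(position, orientation): joint-space move of the TCP to a pose.
- move_l(position, max_speed=0.15, rotation=None): straight line of the TCP; rotation=None keeps the orientation; max_speed is the mean speed in m/s.
- move_joints(angles): joint-space move.
- grip(opening, grasp_force=None): opening from 0.0 (shut) to 1.0 (fully open); grasp_force is the grip in N (None keeps the last); returns when the fingers have stopped.
- sleep(seconds).
- solve_ik(position, orientation): joint angles nearest the present ones, or None.
- snapshot(name): name is "scene" or "top" or "wrist"; returns a dict with "color" (400x640x3 uint8, blue, green, red), "vfov" (degrees; the focal length in pixels is half the picture's height over the tangent of half this angle, whatever the lens; pixels are square), "cx", "cy" (the principal point, pixels), "k1" (the pictures are not rectified: a ray, as slopes to the right and down, at radius r is drawn at 1 + k1 r^2 times it, then the intrinsics apply), "R" (3x3) and "t" (3): a world point X has camera coordinates R X + t. Camera axes: x right, y down, z forward; pixel columns grow to the right and rows downward; lengths in m; the calibration is good to about 2 mm. A picture is of the moment at which its call begins. There is no depth.
A pose or a line that the arm cannot do raises Unreachable and nothing moves.
- sign_off(): hands the job in, once; it reports no verdict.
Readings, each from a call of its own:
- current_clock(): time.
- current_q(): joint angles.
- current_qvel(): joint speeds.
- current_effort(): joint torques, N m.
- current_position(): TCP position.
- current_tcp_rot(): TCP orientation.
- current_contact_force(): force on the tool from outside, world axes, zero at the start.
- current_moment(): the same for the moment, N m.
- current_opening(): opening from 0.0 (shut) to 1.0 (fully open).
Only numpy, scipy, OpenCV 4.12 (cv2) and the standard library are available. Lean on these libraries where they do the work, as an engineer would, in place of code of your own. Each camera call takes 0.05 s, during which the arm holds its last target. There are 200 camera calls.

## Working session

There is one attempt and no reset: what is moved stays moved. The work goes in short steps, each a Python script; the robot and the scene stay as the last script left them, time stands still between calls to the robot, and variables do not carry over. Pictures are saved under pics/ and viewed, about 8 in all and at most 12, crops included, and the job is handed in when it is done.

```bash
mkdir -p pics
cat > h.py <<'E'
import numpy as np, cv2, pickle
from station import *
def take(n,f):
    s=snapshot(n); cv2.imwrite(f'pics/{f}.png',s['color']); pickle.dump(s,open(f'pics/{f}.pkl','wb')); return s
def load(f): return pickle.load(open(f'pics/{f}.pkl','rb'))
def K(s):
    f=s['color'].shape[0]/2/np.tan(np.radians(s['vfov'])/2)
    return np.array([[f,0,s['cx']],[0,f,s['cy']],[0,0,1.]]),np.array([s['k1'],0,0,0,0.])
def ray(s,p):
    k,d=K(s); u=cv2.undistortPoints(np.array(p,float).reshape(1,1,2),k,d)[0,0]
    R=np.array(s['R']);t=np.array(s['t']); v=R.T@np.array([u[0],u[1],1]); return -R.T@t, v/np.linalg.norm(v)
def onz(s,p,z):
    o,v=ray(s,p); return o+v*(z-o[2])/v[2]
def tri(obs):
    A=np.zeros((3,3));b=np.zeros(3)
    for s,p in obs:
        o,v=ray(s,p);M=np.eye(3)-np.outer(v,v);A+=M;b+=M@o
    X=np.linalg.solve(A,b); return X,[np.linalg.norm((np.eye(3)-np.outer(v,v))@(X-o)) for o,v in [ray(s,p) for s,p in obs]]
def proj(s,X):
    k,d=K(s); R=np.array(s['R']);t=np.array(s['t'])
    return cv2.projectPoints(np.array(X,float).reshape(-1,1,3),cv2.Rodrigues(R)[0],t,k,d)[0][:,0]
E
python3 - <<'E'
from h import *
for n in('scene','top'):
    s=take(n,n+'0'); print(n,s['vfov'],s['k1'],-np.array(s['R']).T@s['t']); cv2.imwrite(f'pics/{n}0b.png',cv2.resize(s['color'],(800,500),interpolation=cv2.INTER_CUBIC))
print(current_clock())
E
```

```text
scene 55.66975202916335 -0.06455326185765549 [0.23741718 0.51080178 0.76784241]
top 47.657991560404334 0.006249676779966942 [0.33959898 0.06113826 1.14087437]
0.1
```

View pics/scene0b.png

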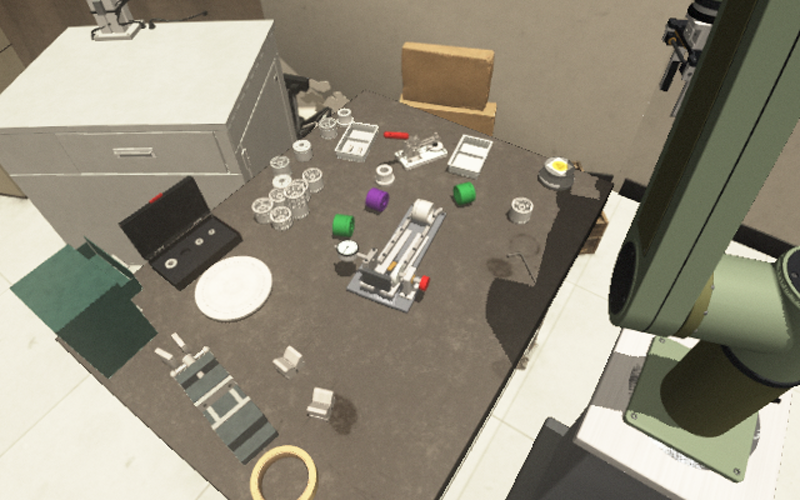

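View pics/top0b.png

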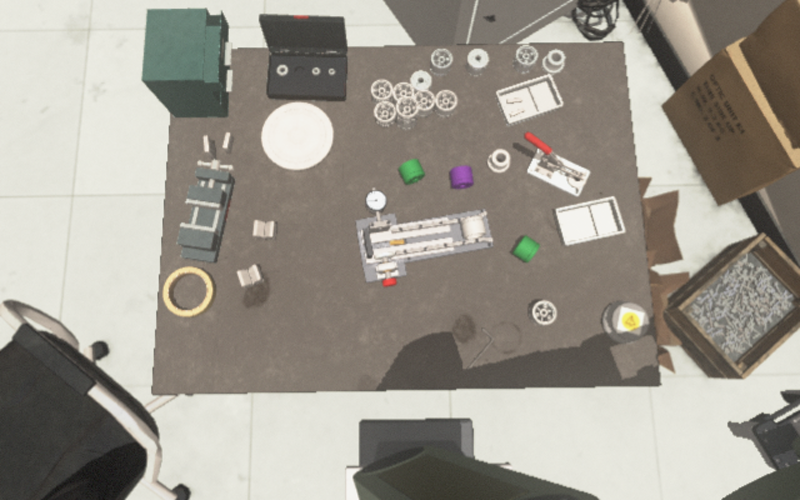

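Top view (800-px scale): the ramp runs from about (490,225), the open end with the bright housing at (473,230), to about (365,250). The red knob is at (389,282) and the dial at (376,200). Next I'll look closer with the wrist camera.

Run:
```python
from h import *
s=load('top0')
for n,p,z in [('part',(473,230),.033),('knob',(389,282),.051),('stop',(365,250),.05),('v1',(264,229),.03),('v2',(249,275),.03)]:
    print(n,onz(s,np.array(p)/1.25,z).round(3))
a=onz(s,np.array((473,230))/1.25,.033);b=onz(s,np.array((389,250))/1.25,.05)
d=(b-a)[:2];d/=np.linalg.norm(d);print(d)
c=(a+b)/2
R0=current_tcp_rot();print(R0.round(3))
y=np.array([d[0],d[1],0]);z=np.array([0,0,-1.]);
R=np.c_[np.cross(y,z),y,z]
if R[0,0]*R0[0,0]+R[1,0]*R0[1,0]<0: R=R@np.diag([-1,-1,1])
# want TCP near ramp centre, high
for h in (.32,.28):
    p=[c[0]-.07,c[1],h]
    q=solve_ik(p,R); print(h,q)
    if q is not None: break
move_pose(p,R); grip(0.0)
w=take('wrist','w0'); print(w['vfov'],w['k1'],-np.array(w['R']).T@w['t'],np.array(w['R'])[2],current_clock())
i=cv2.resize(w['color'],(800,500),interpolation=cv2.INTER_CUBIC);cv2.imwrite('pics/w0b.png',i)
```

```text
part [ 0.602 -0.1    0.033]
knob [0.497 0.07  0.051]
stop [0.561 0.116 0.05 ]
v1 [0.612 0.321 0.03 ]
v2 [0.518 0.348 0.03 ]
[-0.23892255  0.97103863]
[[ 0.894  0.447 -0.001]
 [ 0.447 -0.894  0.002]
 [ 0.    -0.002 -1.   ]]
0.32 [-2.00326222e-01  5.69892454e-03  1.54463423e+00 -4.44089210e-16
  1.59125950e+00  1.12921399e+00]
62.726878883719266 -0.041516050090589375 [0.58741794 0.00412152 0.49054513] [-0.25909441 -0.06387921 -0.96373727] 3.6167
```

View pics/w0b.png

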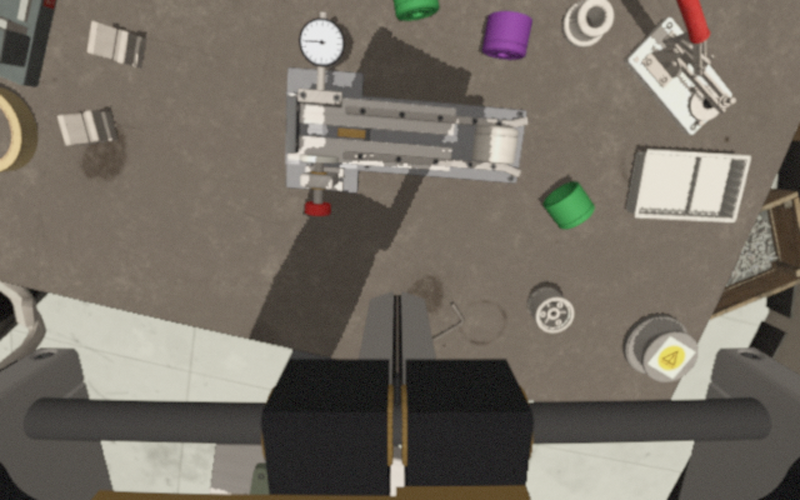

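Wrist view: the housing is at (496,145), the lane runs to the left, the brass dog is at (352,133), the knob at (317,209) and the dial at (321,42). The open end is at about x=522. Next, a crop for edges.

Run:
```python
from h import *
w=load('w0')['color'];cv2.imwrite('pics/c0.png',cv2.resize(w[45:180,222:426],None,fx=3.9,fy=3.9,interpolation=cv2.INTER_CUBIC))
for f in('w0','top0','scene0'):
    s=load(f);hsv=cv2.cvtColor(s['color'],cv2.COLOR_BGR2HSV)
    for n,lo,hi in(('red',(0,150,60),(6,255,255)),('red2',(174,150,60),(180,255,255)),('brass',(10,120,60),(25,255,255))):
        m=cv2.inRange(hsv,lo,hi);k,_,st,ce=cv2.connectedComponentsWithStats(m)
        print(f,n,[(ce[i].round(1).tolist(),st[i].tolist()) for i in range(1,k) if st[i,4]>12 and 250<ce[i][0]<400 and 60<ce[i][1]<250])
```

```text
w0 red [([253.7, 167.0], [244, 161, 21, 12, 197])]
w0 red2 []
w0 brass [([280.8, 106.2], [271, 103, 21, 7, 120])]
top0 red [([311.2, 225.5], [306, 223, 11, 6, 50])]
top0 red2 []
top0 brass [([317.7, 193.5], [313, 193, 10, 2, 19])]
scene0 red [([316.5, 107.7], [307, 105, 20, 6, 92]), ([339.0, 226.0], [335, 220, 8, 12, 66])]
scene0 red2 []
scene0 brass [([360.5, 60.7], [323, 42, 70, 41, 1182]), ([354.1, 91.3], [352, 89, 6, 5, 15]), ([377.9, 97.0], [357, 89, 37, 19, 238]), ([313.2, 212.4], [310, 209, 7, 7, 26])]
```

View pics/c0.png

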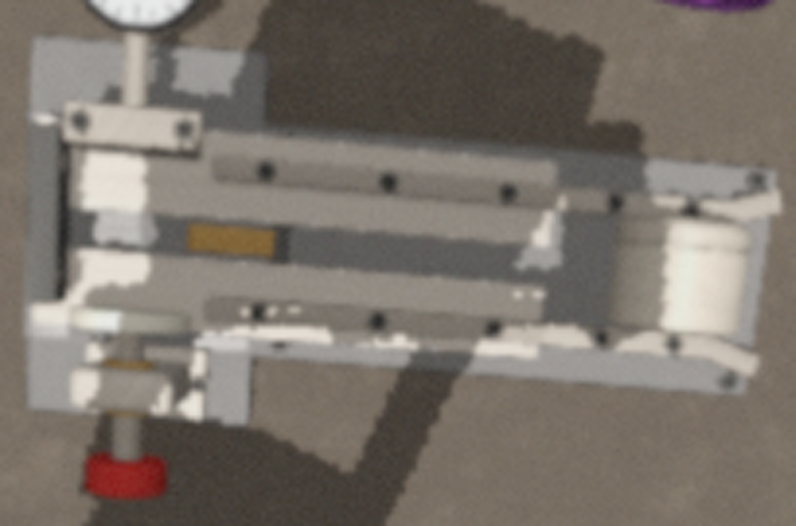

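Run:
```python
from h import *
w=load('w0');t=load('top0');sc=load('scene0')
px=lambda p:np.array(p)/3.9+[222,45]-0.37
far=[(266,171),(388,182),(508,192),(615,203),(692,210)];near=[(258,313),(377,321),(493,328),(601,339),(674,343)]
T=np.tan(np.radians(7))
z=np.array([.035,.029,.024,.022,.022])
oe=[onz(w,px(p),.008) for p in((777,172),(745,393))]; print('open corners',np.round(oe,4), np.linalg.norm(oe[0]-oe[1]))
se=[onz(w,px(p),.008) for p in((32,40),(28,408))];print('stop corners',np.round(se,4))
for it in range(4):
    F=np.array([onz(w,px(p),h) for p,h in zip(far,z)]);N=np.array([onz(w,px(p),h) for p,h in zip(near,z)])
    M=(F+N)/2
    P=np.r_[F[:,:2]-F[:,:2].mean(0),N[:,:2]-N[:,:2].mean(0)]
    d=np.linalg.svd(P)[2][0]; d*=np.sign(d[1]); n=np.array([d[1],-d[0]])
    c=M[:,:2].mean(0)
    e=np.mean([ (a[:2]-c)@d for a in oe])   # open end y=-165
    yy=(M[:,:2]-c)@d-e-.165
    z=.022+np.maximum(0,yy+.085)*T
O=c+d*(e+.165)
print('d',d,'O',O,'bolts y',yy.round(4),'halfw',((F-M)[:,:2]@n).round(4),'ctr x',((M[:,:2]-O)@n).round(4), [((F-N)[i,:2]@d).round(4) for i in range(5)])
L=lambda X:np.r_[(X[:2]-O)@n,(X[:2]-O)@d,X[2]]
for s in se:print('stop corner',L(s))
k,r=tri([(w,(253.7,167)),(t,(311.2,225.5)),(sc,(339,226))]);print('knob tri',k,L(k),r)
for f,p in((w,(253.7,167)),(t,(311.2,225.5)),(sc,(339,226))): print(L(onz(f,p,.051)))
k,r=tri([(w,(280.8,106.2)),(t,(317.7,193.5)),(sc,(313.2,212.4))]);print('dog',k,L(k),r)
for nm,p,h in [('knob face bottom L',(88,490),.051),('R',(165,490),.051),('part mid top L',(612,270),.033),('part R',(748,280),.033),('part shadeedge',(668,280),.056),('stop inner edge top',(65,230),.064),('dog L',(188,238),.036),('dog R',(275,242),.03),('padL',(75,320),.051),('padR',(190,320),.051)]: print(nm,L(onz(w,px(p),h)).round(4))
np.savez('ramp.npz',O=O,d=d,n=n)
```

```text
open corners [[ 0.6532 -0.1293  0.008 ]
 [ 0.5749 -0.1424  0.008 ]] 0.07935393695050534
stop corners [[0.6326 0.139  0.008 ]
 [0.505  0.1177 0.008 ]]
d [-0.16351177  0.98654138] O [0.58713561 0.02695346] bolts y [ 0.0162 -0.0254 -0.0671 -0.1058 -0.1327] halfw [0.0237 0.0235 0.0233 0.0235 0.0231] ctr x [-0.0001 -0.      0.0004 -0.0003  0.    ] [np.float64(-0.0001), np.float64(-0.0001), np.float64(-0.0006), np.float64(0.0008), np.float64(-0.0001)]
stop corner [0.06320255 0.10307989 0.008     ]
stop corner [-0.06619299  0.10291176  0.008     ]
knob tri [0.49672871 0.07009401 0.05139372] [-0.08213617  0.05734253  0.05139372] [np.float64(0.00041392037397906047), np.float64(0.0003628809088442955), np.float64(0.00025478835634202803)]
[-0.08203607  0.05779357  0.051     ]
[-0.08200553  0.0569807   0.051     ]
[-0.08229751  0.05709816  0.051     ]
dog [0.58216133 0.05346529 0.02389381] [-0.00057234  0.02696837  0.02389381] [np.float64(0.0012671381161427561), np.float64(0.0010869096346500591), np.float64(0.00035177737666341574)]
knob face bottom L [-0.0875  0.0706  0.051 ]
R [-0.0855  0.0438  0.051 ]
part mid top L [ 0.0004 -0.1052  0.033 ]
part R [ 0.0009 -0.1529  0.033 ]
part shadeedge [-0.0015 -0.1199  0.056 ]
stop inner edge top [-0.001  0.077  0.064]
dog L [-0.0004  0.0414  0.036 ]
dog R [0.0006 0.012  0.03  ]
padL [-0.0299  0.0762  0.051 ]
padR [-0.027   0.0375  0.051 ]
```

Measurements agree with the stated sizes: lane length, home height of about 51 mm from the knob axis, and dog position. Now the roll.

```bash
cat >> h.py <<'E'
r=np.load('ramp.npz');O,d,n=r['O'],r['d'],r['n']
W=lambda x,y,z:np.r_[O+n*x+d*y,z]
def L(X): return np.r_[(X[:2]-O)@n,(X[:2]-O)@d,X[2]]
def Rt(sg): 
    y=sg*np.r_[n,0]; zz=np.array([0,0,-1.]); return np.c_[np.cross(y,zz),y,zz]
def F(): 
    f=current_contact_force(); return np.round([f[:2]@n,f[:2]@d,f[2]],2)
E
python3 - <<'E'
from h import *
print(current_opening(),current_clock())
best=None
for sg in(1,-1):
    q=solve_ik(W(0,-.180,.1),Rt(sg)); print(sg,q)
    if q is not None and (best is None or abs(q[5])<abs(best[1][5])): best=(sg,q)
R=Rt(best[0]);open('sg','w').write(str(best[0]))
yF=-.023-.008 # finger centre relative to housing centre
for p in (W(0,-.180,.032),W(0,.05+yF,.049),W(-.13,.057,.051)): print(solve_ik(p,R))
move_pose(W(0,-.180,.12),R)
move_l(W(0,-.180,.032),.1)
print(current_clock(),L(current_position()),F())
move_l(W(0,.053+yF,.049),.035)
print(current_clock(),L(current_position()),F())
s=take('top','t1');k=take('wrist','w1');e=take('scene','s1')
a=cv2.resize(s['color'][150:235,270:400],None,fx=3,fy=3,interpolation=cv2.INTER_CUBIC)
b=cv2.resize(e['color'][150:255,260:390],None,fx=3,fy=3,interpolation=cv2.INTER_CUBIC)
c=cv2.resize(k['color'],(400,250));
I=np.zeros((570,800,3),np.uint8);I[:255,:390]=a;I[255:570,:390]=b;I[:250,400:]=c;cv2.imwrite('pics/m1.png',I)
E
```

```text
0.007555987229519736 3.6167
1 [-3.75834769e-01  4.37081547e-01  1.48688482e+00 -4.44089210e-16
  1.21762629e+00 -5.40084054e-01]
-1 [-3.75834769e-01  4.37081547e-01  1.48688482e+00 -4.44089210e-16
  1.21762629e+00  2.60150860e+00]
[-3.75834769e-01  5.21993136e-01  1.52156865e+00 -4.44089210e-16
  1.09803087e+00 -5.40084054e-01]
[-6.95953273e-02  4.11324357e-01  1.64635426e+00 -4.44089210e-16
  1.08391404e+00 -2.33844612e-01]
[-5.42149356e-02  1.63021663e-01  1.97240547e+00 -4.44089210e-16
  1.00616552e+00 -2.18464221e-01]
6.125 [ 0.00071134 -0.18039817  0.03284524] [0.57 0.13 0.07]
12.0667 [1.50556364e-05 2.20020122e-02 4.90082282e-02] [-0.44  0.7  -1.23]
```

View pics/m1.png

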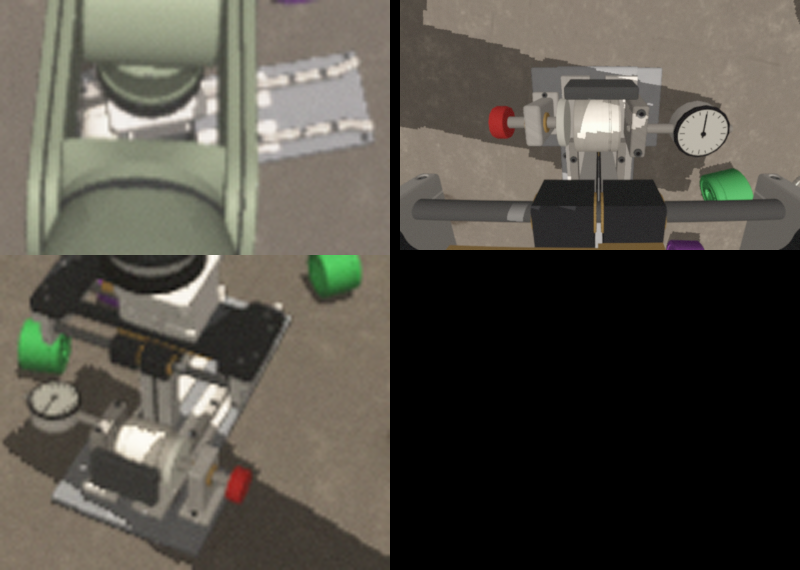

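The housing sits just short of the black stop, held by the fingers, and the dial needle is unchanged. I'll creep until it is felt against the stop.

Run:
```python
from h import *
y=.0220;z=.049
f0=F()
for i in range(10):
    y+=.001; move_l(W(0,y,z+(y-.022)*.12),.01); sleep(.1); f=F(); print(round(y,4),L(current_position())[1].round(4),f)
    if f0[1]-f[1]>4 or abs(f[1])>5: break
print(current_clock())
k=take('wrist','w2');cv2.imwrite('pics/m2.png',cv2.resize(k['color'][80:240,180:440],None,fx=3,fy=3,interpolation=cv2.INTER_CUBIC))
```

```text
0.023 0.0227 [ 0.84 -1.81  1.27]
0.024 0.0237 [ 0.11 -2.65  2.46]
0.025 0.0241 [ 0.24 -5.07  2.16]
13.2667
```

View pics/m2.png

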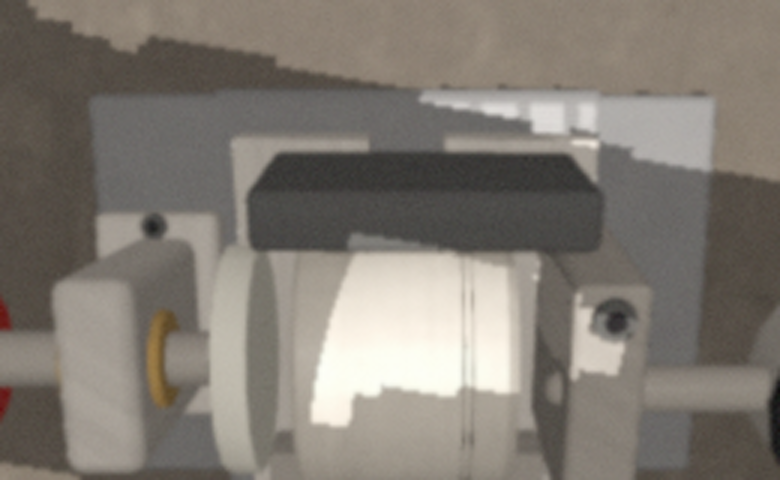

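The housing shows against the black stop with force rising. I'll press slightly more, then back off 5 mm slowly and check that it stays, so I can still catch it.

Run:
```python
from h import *
move_l(W(0,.0262,.0495),.01); sleep(.1); print(L(current_position()),F())
a=take('wrist','w3a')
move_l(W(0,.0192,.0487),.015); sleep(.15); print(L(current_position()),F())
b=take('wrist','w3b'); print(current_clock())
c=lambda s:cv2.resize(s['color'][90:270,210:410],None,fx=2,fy=2,interpolation=cv2.INTER_CUBIC)
cv2.imwrite('pics/m3.png',np.hstack([c(a),c(b)]))
p=W(0,.057,.0506);print(proj(a,p),proj(b,p), proj(a,W(0,.057,.0736)),proj(b,W(0,.057,.0736)))
```

```text
[0.00029075 0.02422129 0.04966321] [-0.55 -8.04  1.37]
[-6.42866421e-05  1.94708799e-02  4.86403738e-02] [0.94 0.59 0.2 ]
14.55
[[314.84541375 200.86512444]] [[315.46261249 192.63056183]] [[314.51461335 213.9460665 ]] [[315.18025827 204.5193879 ]]
```

View pics/m3.png

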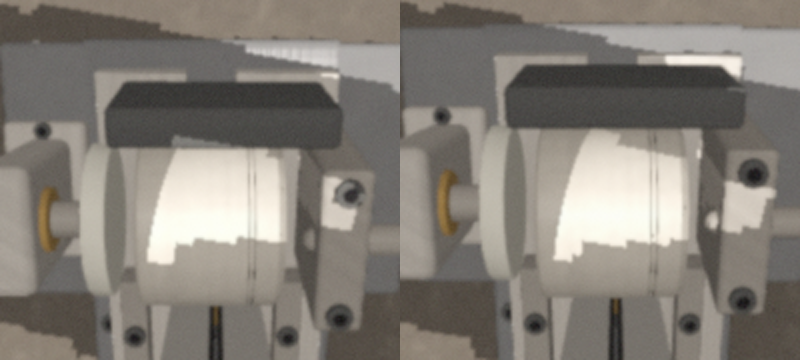

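Run:
```python
from h import *
from scipy.optimize import brentq
T=np.tan(np.radians(7));C=np.cos(np.radians(7))
a=np.linspace(0,2*np.pi,361)
def bot(s,yc):
    zc=.010+(yc+.085)*T+.023/C
    P=np.array([W(0,yc+.023*np.cos(t),zc+.023*np.sin(t)) for t in a]); return proj(s,P)[:,1].max()
for f in('w0','w1','w2','w3a','w3b'):
    s=load(f); g=cv2.cvtColor(s['color'],cv2.COLOR_BGR2GRAY).astype(float)
    if f[1]=='0':continue
    out=[]
    for x0,x1 in((282,296),(340,350)):
        col=g[200:270,x0:x1].mean(1);gr=np.diff(col); i=gr.argmin(); r=200+i+.5
        # report strongest edge (dark step)
        try: out.append((r,round(gr[i],1),round(brentq(lambda y:bot(s,y)-r,0.02,.09),4)))
        except Exception as e: out.append((r,gr[i],'x'))
    print(f,out)
```

```text
w1 [(np.float64(220.5), np.float64(-26.9), 0.0686), (np.float64(209.5), np.float64(-29.8), 0.0748)]
w2 [(np.float64(221.5), np.float64(-27.8), 0.0701), (np.float64(210.5), np.float64(-32.6), 0.0763)]
w3a [(np.float64(221.5), np.float64(-29.4), 0.0702), (np.float64(210.5), np.float64(-33.7), 0.0764)]
w3b [(np.float64(219.5), np.float64(-22.7), 0.0667), (np.float64(212.5), np.float64(-18.2), 0.0706)]
```

Run:
```python
from h import *
from scipy.optimize import brentq
T=np.tan(np.radians(7));C=np.cos(np.radians(7))
a=np.linspace(0,2*np.pi,361)
def bot(s,yc):
    zc=.010+(yc+.085)*T+.023/C
    return proj(s,np.array([W(0,yc+.023*np.cos(t),zc+.023*np.sin(t)) for t in a]))[:,1].max()
for f in('w1','w2','w3a','w3b'):
    s=load(f); g=cv2.cvtColor(s['color'],cv2.COLOR_BGR2GRAY).astype(float)
    for x0,x1 in((285,300),(328,342)):
        gr=abs(np.diff(g[226:256,x0:x1].mean(1))); i=gr.argmax(); r=226+i+.5
        print(f,x0,r,gr[i].round(1),round(brentq(lambda y:bot(s,y)-r,0.02,.09),4))
b=load('w3b')['color'];cv2.imwrite('pics/m4.png',np.hstack([cv2.resize(load(f)['color'][215:262,270:360],None,fx=4.4,fy=4.4,interpolation=cv2.INTER_CUBIC) for f in('w3a','w3b')]))
```

```text
w1 285 242.5 8.8 0.0558
w1 328 239.5 5.6 0.0576
w2 285 242.5 7.5 0.0579
w2 328 239.5 5.3 0.0597
w3a 285 242.5 7.0 0.058
w3a 328 240.5 4.6 0.0592
w3b 285 238.5 8.1 0.0557
w3b 328 234.5 6.0 0.0581
```

View pics/m4.png

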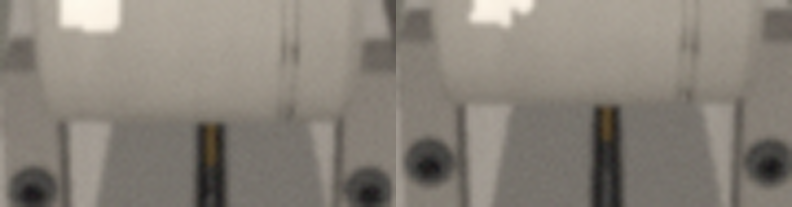

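The housing settled back about 2 mm (its stated play) while the tool retreated 4.75 mm, so the dog is holding it. I'll back off more with a numeric check.

```bash
cat >> h.py <<'E'
from scipy.optimize import brentq
def meas(s,x0=285,x1=300):
    T=np.tan(np.radians(7));C=np.cos(np.radians(7));a=np.linspace(0,2*np.pi,181)
    def bot(yc):
        zc=.010+(yc+.085)*T+.023/C
        return proj(s,np.array([W(0,yc+.023*np.cos(t),zc+.023*np.sin(t)) for t in a]))[:,1].max()
    g=cv2.cvtColor(s['color'],cv2.COLOR_BGR2GRAY).astype(float); r0=int(bot(.056))-6
    gr=abs(np.diff(g[r0:r0+14,x0:x1].mean(1))); r=r0+gr.argmax()+.5
    return r,gr.max().round(1),round(brentq(lambda y:bot(y)-r,0.0,.1),4)
E
python3 - <<'E'
from h import *
move_l(W(0,.0135,.0487),.02); sleep(.3); s=take('wrist','w4'); m=meas(s); print(m,meas(s,328,342),F())
if m[2]>.053:
    R=current_tcp_rot()
    move_l(W(0,.0,.13),.15); s=take('wrist','w5'); print(meas(s))
    cv2.imwrite('pics/m5.png',np.hstack([cv2.resize(load(f)['color'][60:260,220:420],None,fx=2,fy=2,interpolation=cv2.INTER_CUBIC) for f in('w4','w5')]))
print(current_clock())
E
```

```text
(np.float64(227.5), np.float64(13.3), 0.0559) (np.float64(227.5), np.float64(13.3), 0.0559) [0.01 0.14 0.46]
(np.float64(174.5), np.float64(6.5), 0.0557)
16.0833
```

View pics/m5.png

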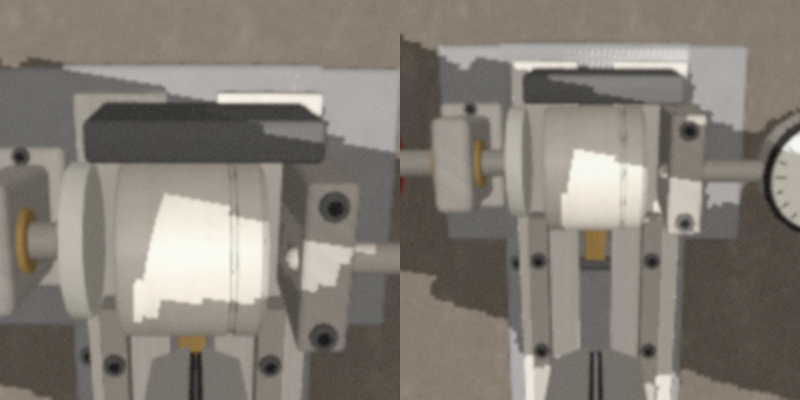

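Dog (brass) is up behind the housing, which stays at y≈0.056 with the robot clear. Now the knob.

Run:
```python
from h import *
move_l(W(-.135,.0572,.13),.15); move_l(W(-.135,.0572,.051),.12); sleep(.1); f0=F(); print(f0,current_clock())
move_l(W(-.106,.0572,.051),.04)
x=-.106; c=None
for i in range(40):
    x+=.001; move_l(W(x,.0572,.051),.02); f=F()-f0; lx=L(current_position())[0]
    print(round(x,4),lx.round(4),f.round(1))
    if c is None and f[0]<-2: c=lx
    if f[0]<-12 or (c is not None and lx-c>.0215): break
print(c,current_clock())
s=take('wrist','w6');cv2.imwrite('pics/m6.png',cv2.resize(s['color'],(800,500)))
```

```text
[-0.22 -0.48 -0.1 ] 18.1167
-0.105 -0.1051 [ 0.4  0.1 -0.1]
-0.104 -0.1039 [-0.2  0.1 -0.1]
-0.103 -0.1029 [-0.2 -0.1  0.5]
-0.102 -0.1019 [-0.8  0.3 -0.2]
-0.101 -0.1009 [ 0.5  0.1 -0.4]
-0.1 -0.1006 [-2.9  0.2  2.2]
-0.099 -0.0995 [-2.4  1.1  2.2]
-0.098 -0.0982 [-2.8  1.1  1. ]
-0.097 -0.0971 [-2.8  0.8  0.4]
-0.096 -0.096 [-2.2  0.5  0.6]
-0.095 -0.095 [-2.5  0.8 -1.2]
-0.094 -0.094 [-1.8  0.7 -1.2]
-0.093 -0.0931 [-2.3  0.3 -0.4]
-0.092 -0.0921 [-2.6  0.2 -1.9]
-0.091 -0.091 [-3.3  0.1 -1.7]
-0.09 -0.09 [-2.   0.8 -2.5]
-0.089 -0.0889 [-3.4  1.1 -2.5]
-0.088 -0.088 [-2.9  0.8 -1.8]
-0.087 -0.0871 [-3.3  1.6 -1.5]
-0.086 -0.086 [-4.2  1.1 -1.9]
-0.085 -0.0858 [-5.2  0.4  1.1]
-0.084 -0.0858 [-8.5  0.5  2.2]
-0.083 -0.0859 [-10.6  -0.3   4.8]
-0.082 -0.0858 [-13.4  -0.7   8.9]
-0.10057070943945491 24.9917
```

View pics/m6.png

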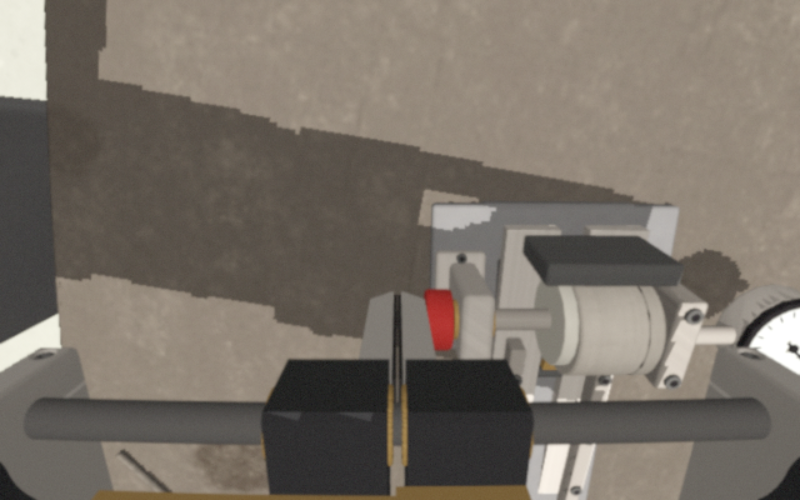

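It came to a hard stop after 15 mm, which fits a start of about 4.5 mm and seating at 19.5 mm. The pad is on the housing and the housing is on the block. I'll retract and check the dial.

Run:
```python
from h import *
move_l(W(-.11,.0572,.051),.05); move_l(W(-.14,.0572,.13),.15); move_l(W(-.10,-.02,.18),.15); sleep(.3)
s=take('wrist','w7');t=take('top','t7');print(current_clock(),F())
I=np.zeros((600,800,3),np.uint8);I[:250,:400]=cv2.resize(s['color'],(400,250))
p=proj(s,W(.03,.06,.05))[0].astype(int);x=np.clip(p[0]-80,0,480);y=np.clip(p[1]-60,0,280);I[:300,400:]=cv2.resize(s['color'][y:y+120,x:x+160],(400,300),interpolation=cv2.INTER_CUBIC)
e=take('scene','s7');I[300:,:400]=cv2.resize(e['color'][150:255,260:400],(400,300),interpolation=cv2.INTER_CUBIC)
I[300:550,400:]=cv2.resize(t['color'],(400,250));cv2.imwrite('pics/m7.png',I)
```

```text
27.6833 [-0.11 -0.02  0.75]
```

View pics/m7.png

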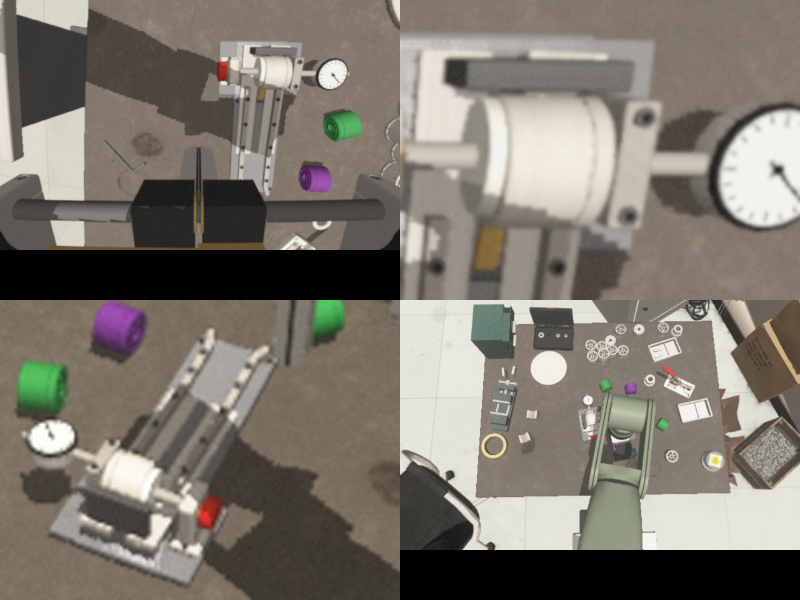

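The needle has swung from up to lower right. The housing is on the block, the dog is up, and the bystanders look undisturbed.

```bash
python3 -c "
from h import *
sign_off(); print(current_clock())"
```

```text
the job is handed in; nothing more can be done
the job is handed in; nothing more can be done
```

The housing is at the top of the ramp, seated on the datum block and working the dial. I handed the job in at about 28 s of the 54 s allowed.

**Roll:** I rolled the housing up the lane in one continuous push with closed fingertips, over the dog and on to the end stop, pressing it there with about 8 N. When I backed off in small steps it settled about 2 mm, its stated play, on to the dog. It then stayed at y ≈ 0.056 m, and the last pictures show the dog up.

**Locator:** The knob moved at about 3 N, then stopped hard after 15 mm, where I pushed to about 13 N. That fits a start near 4.5 mm and seating at 19.5 mm, though I had no direct reading of the travel.

**Last checks:**
- With the robot clear, the pad was against the housing and the housing against the block.
- The dial needle had swung from pointing up the lane to the lower right.
- The bystanders in view looked unmoved; I judged that by eye, without measuring them.
- The housing may rest on the dog up to 2 mm short of the stop. I did not press it to the stop again after seating it.

No check failed. My first edge measurement of the housing caught highlights instead of its outline, so I redid it.

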